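# Seat the tester stand on its counter pin

## Robot

A 6-joint arm with a two-finger parallel gripper is mounted at the origin on a cart in front of the work surface, level with it; the furniture and walls round the work are solid. World frame = base frame: x ahead of the robot, y to its left, z up, the work surface at z = 0. Lengths are in mm, angles in rad, forces in N, time in s.
With the tool pointing down it reaches from about 375 to 750 mm from the base axis. Payload 9 kg.
Tool frame: the origin (TCP) lies midway between the tips of the shut fingers; the grasp point (between the pads) lies 19 mm behind it; y points along the fingers, z is the direction in which the jaws open and shut, and the axes are right-handed (so a half turn about y gives the same grasp; the last joint's range is limited). The gripper opens to 85 mm and grips with 20 to 120 N. Pads are 22 mm wide; open, the fingers measure 114 mm over their backs; the gripper's body (76 mm by 85 mm) begins 54 mm behind the grasp point. The pads swing forward as they close: fully open they stand 13 mm farther back than shut.
Start: joints at [0.885, 0.104, 0.097, 1.564, 0, 1.353], TCP at [270.564, 535.567, 231.331] pointing down, gripper open.
Joint ranges: [-2.99, 2.99], [-0.84, 1.86], [-1.1, 1.16], [-1.84, 2.11], [-1.51, 1.56], [-3.14, 3.14]. Speed limits (rad/s): [2.22, 2.22, 2.57, 3.14, 3.14, 3.14].

## Interface

Orientations are given as a unit quaternion [w, x, y, z].
In Python, from station import * gives the robot as it stands. The module is installed in compiled form; this text tells all that it offers.
- The arm moves only by the tool apply_moves, never from a script. Its argument "increments" is one flat list of numbers, 7 for each row, row after row: the shift along the tool's x, y, z in mm, then the turn, a rotation vector about the tool's x, y, z in degrees, then the opening, from 0 (shut) to 1 (fully open). A call has 1 to 10 rows; each row shifts and turns the commanded pose from where the row before left it, along the tool's axes as they then stand; what a row does not reach is not made up. A row lasts 1/10 s, in which the tool goes at most 50 mm and 8.59 degrees, less where a joint would pass 70% of its speed; a pose out of reach is approached as far as the arm can. A call with a gripper value outside its range is refused whole. The fingers move at their own pace and stop on an object; "squeeze" is the grip in N (left out, the last holds). Time passes only in rows, so rows that do not move let the fingers close. It gives the time, the measured TCP pose, the force and the opening at its end, in the units of the state.
- sense(): the state, without advancing time (a new reading comes with each control period).
- grab_frame(name): name is "scene" or "top" or "wrist"; returns the picture (480x640x3 uint8, blue, green, red); there is no depth.
- camera_info(name): a dict with "intrinsics" (3x3 intrinsics, pixels), "world_to_cam" (4x4, takes a point from world to camera coordinates). Camera axes: x right, y down, z forward; pixel columns grow to the right and rows downward; lengths in mm; the calibration is good to about 2 mm. A picture is of the moment at which its call begins: read the wrist's pose just before it. camera_info takes no time and is no camera call; for the wrist camera it gives the pose at the moment of the call.
- close_job(): hands the job in, once; it reports no verdict.
Trained networks look in the newest picture that a camera, given by its name, has taken for a name from the list of things; names that differ only in an ending like _2 or _b are one class to them, and where a whole thing is asked for, a point or a joint stands for the part that bears it (a point fixed in the world has none). Each returns a list of dicts, best first, with "confidence" (0 to 1); they miss things now and then, are a little off and sometimes report something else, mostly with a low value. They report only what shows in the picture. A call takes as long as a camera call. They do not tell look-alikes from the thing itself.
- boxes_of(name, camera): "point" ([x, y, z] in mm, in world coordinates, good to about 4 mm: the middle of the surface that is visible of it).
- mark_of(name, camera): "point" ([x, y, z] in mm, in world coordinates, good to about 4 mm: a listed point, or the origin of a listed thing).
The state is a dict: "t": time; "joints": joint angles; "qvel": joint speeds; "effort": joint torques, N m; "eef_pos": TCP position; "eef_rot": TCP orientation; "wrist_force": force on the tool from outside, world axes, zero at the start; "ft_torque": the same for the moment, N m; "gripper_width": opening from 0.0 (shut) to 1.0 (fully open).
Only numpy, scipy, OpenCV 4.12 (cv2) and the standard library are available. Lean on these libraries where they do the work, as an engineer would, in place of code of your own. Each camera call takes 0.05 s, during which the arm holds its last target. There are 200 camera calls.

## Task

Set up the oil tester: carry the wooden stand to the dark steel base on the counter, feel for the base's off-centre pin with light pressure (never more than about 30 N) and nudge the stand along until its hole drops over the pin and it lies flat on the base. Then stand the dropper bottle upright in the stand's metal ring, let go, and leave the other things on the counter where they are.

Things in the scene. Friction and masses are not known exactly. Their poses are not given: they have to be found in the camera images.
- board: loose wooden stand, about 0.2 kg: flat board with round ends, 176 mm (x) by 76 mm (y) by 8 mm thick, lying on the counter. At its middle a square hub; a plain 14 mm round hole goes straight up through board and hub. Origin: centre of the hole at the underside; z up. A metal ring at +x; at -x two ribs 50 mm long (along y), 12 mm high, the nearer one 47 mm from the hole's axis
- hub_top (a point): centre of the top of the stand's hub, on the hole's axis, 50 mm above the stand's underside. The hub is 30x30 mm with sides along the stand's x and y; best gripped across its y, where nothing stands beside it
- cup (a point): centre of the floor inside the stand's metal ring (inner diameter 44 mm, outer 52, ring 10 mm high), on the board's top at x = 56, y = 0, z = 8 mm of the stand
- base: dark steel base plate fixed to the counter, 120 mm (x) by 90 mm (y) by 10 mm thick; origin at the centre of its underside, on the counter. A bright steel disc, 40 mm across, is let in flush at its centre; one round steel pin stands on the disc, off its centre
- disc_mid (a point): centre of the disc, at the height of the plate's top (10 mm). The pin (10 mm thick, 14 mm above the plate's top, last 2 mm tapered to 7 mm) stands 9 mm from this point; the disc is clamped firm at any angle, so the pin may be on any side: not measured. A stand resting on the pin has its underside 24 mm above the counter; seated, it lies flat at 10 mm and can still swing
- bottle: brown glass dropper bottle with black dropper, 33 mm across and 102 mm tall, standing upright; the glass body reaches up to about 60 mm, the black cap collar (24 mm across, easiest to grip) from 62 to 77 mm, the narrow dropper bulb (13 mm) from there to the top; origin at the centre of its underside, z up
- balm_tin: round white balm tin, 50 mm across, 21 high; origin at the centre of its underside; a bystander, stays where it is
- soap: wrapped soap bar, 53x78x28 mm; origin at the centre of its underside; a bystander, stays where it is
- matchbox: matchbox, 36x53x16 mm; origin at the centre of its underside; a bystander, stays where it is
Things that resemble listed ones, but are neither listed nor needed, are in the scene too. What is shaped like the bottle but green or red is not meant.

How it is judged:
By the outcome, as a careful person would: the job done as asked, in the order asked, and still so for the second after the job is handed in, with the robot touching nothing.
It also fails if it takes over 72 s, if anything falls off the work surface, if the arm or the gripper's body presses on something with over 40 N, if the wrist force passes 120 N, or if a joint passes its speed limit or range.

## Working session

There is one attempt and no reset: what is moved stays moved. The work goes in short steps, Python scripts to look and compute and a tool call to move; the robot and the scene stay as the last step left them, time stands still between calls to the robot, and variables do not carry over. Pictures are saved under pics/ and viewed, about 8 in all and at most 12, crops included, and the job is handed in when it is done.

Besides the shell and the picture viewer there is one more tool, called after ">>>" by a JSON object that holds its "api" and its "payload". apply_moves: Moves the arm, as the interface text tells. Its arguments: {"type":"object","properties":{"increments":{"type":"array"},"squeeze":{"type":"number"}},"required":["increments"]}

```bash
mkdir -p pics; cat > h.py <<'E'
from station import *
import numpy as np, cv2
from scipy.spatial.transform import Rotation as R
def rot(s): q=s["eef_rot"]; return R.from_quat([q[1],q[2],q[3],q[0]])
def px(cam,p):
    c=camera_info(cam); K=np.array(c["intrinsics"]);T=np.array(c["world_to_cam"])
    q=T@np.append(p,1); u=K@q[:3]; return u[:2]/u[2]
def ray(cam,uv,z):
    c=camera_info(cam); K=np.array(c["intrinsics"]);T=np.array(c["world_to_cam"])
    d=T[:3,:3].T@np.linalg.solve(K,[uv[0],uv[1],1]); o=-T[:3,:3].T@T[:3,3]
    return o+d*(z-o[2])/d[2]
def st():
    s=sense(); print(round(s["t"],2),np.round(s["eef_pos"],1),"q",np.round(s["joints"],3),"F",np.round(s["wrist_force"],1),"g",round(s["gripper_width"],3)); print(np.round(rot(s).as_matrix(),3)); return s
E
python3 - <<'E'
from h import *
st()
a=grab_frame("scene");b=grab_frame("top")
cv2.imwrite("pics/top.png",b);cv2.imwrite("pics/scene.png",a)
for n in ["board","base","bottle","balm_tin","soap","matchbox","hub_top","cup","disc_mid"]:
  for c in ["top","scene"]:
    print(n,c,[(np.round(d["point"]),round(d["confidence"],2)) for d in mark_of(n,c)[:4]])
E
```

```text
0.0 [270.3 535.3 230.5] q [ 0.885  0.105  0.096  1.564 -0.     1.353] F [ 0.8 -0.1  0.7] g 0.999
[[ 0.893 -0.001  0.451]
 [-0.451 -0.001  0.893]
 [-0.    -1.    -0.001]]
board top [(array([490., 354.,   2.]), 0.81)]
board scene [(array([489., 351.,   1.]), 0.88)]
base top [(array([507.,  92.,  -1.]), 0.56)]
base scene [(array([506.,  94.,   0.]), 0.89)]
bottle top [(array([ 453., -204.,   -1.]), 0.73), (array([ 474., -280.,    2.]), 0.68), (array([ 460., -132.,   -4.]), 0.64), (array([ 412., -300.,   -2.]), 0.54)]
bottle scene [(array([ 453., -211.,    2.]), 0.9), (array([ 471., -279.,   -0.]), 0.84), (array([ 460., -132.,   -4.]), 0.62), (array([ 407., -302.,    2.]), 0.59)]
balm_tin top [(array([ 565., -113.,    2.]), 0.53)]
balm_tin scene [(array([ 566., -108.,   -1.]), 0.77), (array([ 576., -274.,    3.]), 0.33)]
soap top [(array([ 579., -274.,   -3.]), 0.85)]
soap scene [(array([ 575., -275.,   -2.]), 0.72)]
matchbox top [(array([429., 197.,  -2.]), 0.68)]
matchbox scene [(array([428., 197.,  -3.]), 0.53)]
hub_top top [(array([485., 353.,  49.]), 0.62)]
hub_top scene [(array([488., 350.,  51.]), 0.81)]
cup top [(array([542., 368.,   4.]), 0.94)]
cup scene [(array([540., 371.,   8.]), 0.94)]
disc_mid top [(array([506.,  92.,  10.]), 0.75)]
disc_mid scene [(array([505.,  96.,  14.]), 0.61), (array([430., 197.,  -1.]), 0.42)]
```

View pics/top.png

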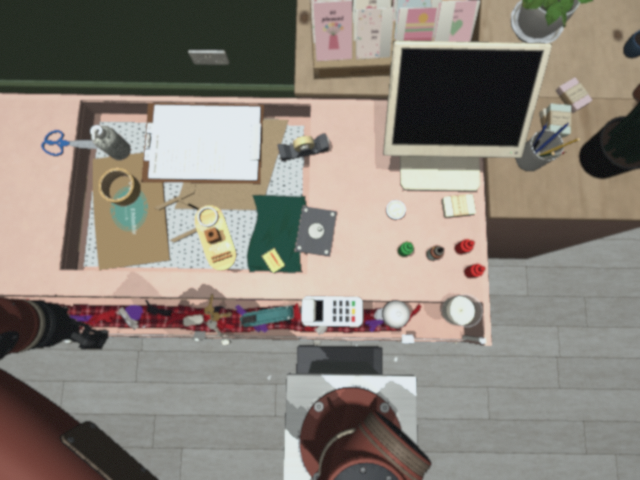

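View pics/scene.png

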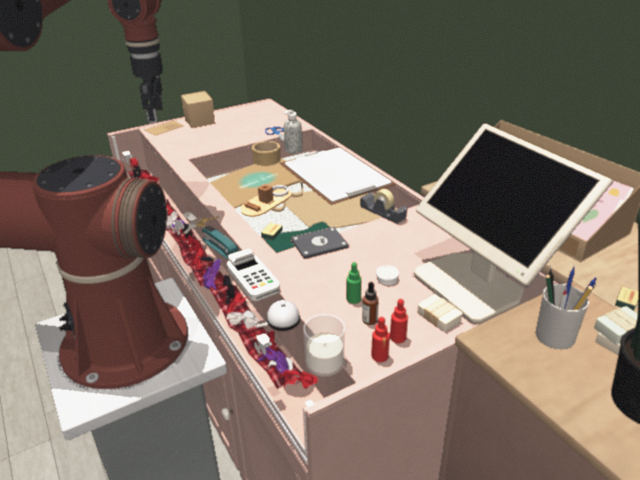

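```bash
python3 - <<'E'
from h import *
b=cv2.imread("pics/top.png");
c=cv2.resize(b[190:280,150:350],None,fx=4,fy=4,interpolation=cv2.INTER_CUBIC)
cv2.imwrite("pics/crop.png",c)
for p in [(487,352,50),(541,369,8),(507,93,10),(453,-207,70),(460,-132,70)]: 
  print(p,px("top",p), (px("top",p)-[150,190])*4, px("scene",p))
E
```

```text
(487, 352, 50) [210.20479421 233.9849786 ] [240.81917685 175.93991441] [265.4473268  186.44340874]
(541, 369, 8) [208.97323372 216.34192204] [235.89293487 105.36768818] [280.80479473 192.18215014]
(507, 93, 10) [315.36213401 230.80418268] [661.44853602 163.2167307 ] [319.6284859  240.21807159]
(453, -207, 70) [438.55857057 249.98689347] [1154.23428227  239.9475739 ] [372.08195167 293.35440725]
(460, -132, 70) [407.5274749  246.63452196] [1030.1098996   226.53808783] [354.29826459 273.15052116]
```

View pics/crop.png

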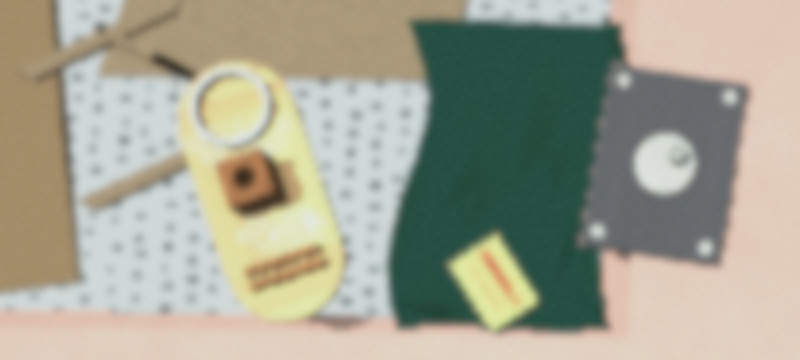

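```bash
cat >> h.py <<'E'
def plan(tgt,yaw=None,n=8,g=1):
    # tool down: tool x at angle yaw (deg), tool y down; equal yaw steps, straight line
    s=sense(); p=np.array(s["eef_pos"],float); M=rot(s).as_matrix(); y0=np.degrees(np.arctan2(M[1,0],M[0,0]))
    if yaw is None: yaw=y0
    dy=(yaw-y0+180)%360-180
    d=(np.array(tgt,float)-p)/n; out=[]
    for i in range(n):
        a=np.radians(y0+dy*i/n); X=np.array([np.cos(a),np.sin(a),0]); Z=np.array([-np.sin(a),np.cos(a),0])
        out+= [round(float(v),1) for v in (d@X,-d[2],d@Z,0,-dy/n,0)]+[g]
    print("step",np.linalg.norm(d).round(1),"dyaw",round(dy,1)); print(out)
E
python3 -c "
from h import *
plan((487,352,170),19.5,9)"
```

```text
step 32.3 dyaw 46.3
[30.7, 6.8, -7.4, 0.0, -5.1, 0.0, 1, 29.9, 6.8, -10.1, 0.0, -5.1, 0.0, 1, 28.9, 6.8, -12.7, 0.0, -5.1, 0.0, 1, 27.6, 6.8, -15.3, 0.0, -5.1, 0.0, 1, 26.1, 6.8, -17.7, 0.0, -5.1, 0.0, 1, 24.4, 6.8, -19.9, 0.0, -5.1, 0.0, 1, 22.5, 6.8, -22.0, 0.0, -5.1, 0.0, 1, 20.5, 6.8, -24.0, 0.0, -5.1, 0.0, 1, 18.2, 6.8, -25.7, 0.0, -5.1, 0.0, 1]
```

>>> {"api": "apply_moves", "payload": {"increments": [30.7,6.8,-7.4,0,-5.1,0,1,29.9,6.8,-10.1,0,-5.1,0,1,28.9,6.8,-12.7,0,-5.1,0,1,27.6,6.8,-15.3,0,-5.1,0,1,26.1,6.8,-17.7,0,-5.1,0,1,24.4,6.8,-19.9,0,-5.1,0,1,22.5,6.8,-22,0,-5.1,0,1,20.5,6.8,-24,0,-5.1,0,1,18.2,6.8,-25.7,0,-5.1,0,1,0,0,0,0,0,0,1], "squeeze": 40}}

```text
t: 2.0
eef_pos: [488.4, 348.6, 168.8]
eef_rot: [-0.697, 0.698, 0.117, -0.117]
wrist_force: [-0.5, 0.7, -0.5]
gripper_width: 1.001
```

```bash
python3 - <<'E'
from h import *
st()
b=grab_frame("wrist");cv2.imwrite("pics/w1.png",b)
for n in ["hub_top","cup","board"]: print(n,[(np.round(d["point"],1),px("wrist",d["point"]).round(),round(d["confidence"],2)) for d in mark_of(n,"wrist")[:3]])
plan((487,352,20),19.5,6)
E
```

```text
2.0 [488.4 348.6 168.8] q [ 4.030e-01  1.020e-01 -1.800e-02  1.452e+00 -1.000e-03  7.000e-02] F [-0.5  0.7 -0.5] g 1.001
[[ 0.945 -0.001 -0.326]
 [ 0.326 -0.001  0.945]
 [-0.001 -1.    -0.001]]
hub_top [(array([487.3, 351.6,  49.5]), array([320., 237.]), 0.57)]
cup [(array([538.2, 372.7,   7.1]), array([323., 287.]), 0.62), (array([488.4, 353.4,   0.6]), array([321., 223.]), 0.28)]
board [(array([ 4.884e+02,  3.509e+02, -4.000e-01]), array([318., 222.]), 0.55)]
step 25.1 dyaw 0.4
[0.2, 25.1, -0.0, 0.0, -0.1, 0.0, 1, 0.2, 25.1, -0.0, 0.0, -0.1, 0.0, 1, 0.2, 25.1, -0.0, 0.0, -0.1, 0.0, 1, 0.2, 25.1, -0.0, 0.0, -0.1, 0.0, 1, 0.2, 25.1, -0.0, 0.0, -0.1, 0.0, 1, 0.2, 25.1, -0.0, 0.0, -0.1, 0.0, 1]
```

View pics/w1.png

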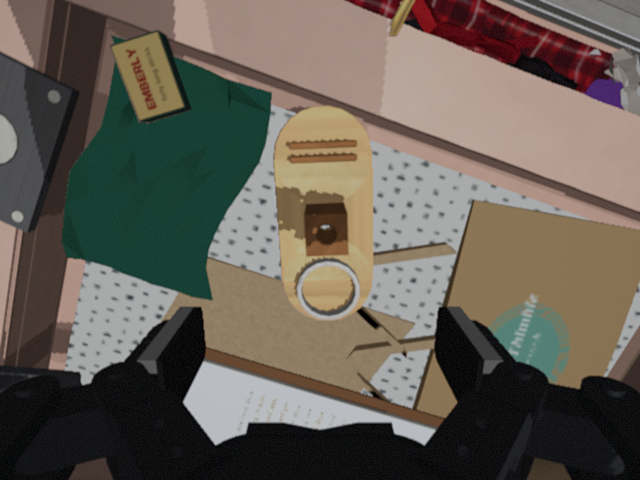

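```bash
python3 - <<'E'
from h import *
h=ray("wrist",(326,233),50);r=ray("wrist",(328,290),18);b=ray("wrist",(321.5,143.5),20);b2=ray("wrist",(322,159),20)
print(h,r,b,b2)
d=r-(b+b2)/2; print(np.degrees(np.arctan2(d[1],d[0])))
d=r-h; print(np.degrees(np.arctan2(d[1],d[0])),np.hypot(d[0],d[1]))
E
```

```text
[482.81918603 355.39853759  50.        ] [535.44301959 376.16527368  18.        ] [427.74121794 333.16438545  20.        ] [438.05768133 337.13406011  20.        ]
21.800746175050485
21.535484048130954 56.573184340759646
```

```bash
python3 -c "
from h import *
plan((484.5,354,21),21.3,6)"
```

```text
step 24.9 dyaw 2.2
[-0.1, 24.9, 0.4, 0.0, -0.4, 0.0, 1, -0.1, 24.9, 0.4, 0.0, -0.4, 0.0, 1, -0.1, 24.9, 0.4, 0.0, -0.4, 0.0, 1, -0.1, 24.9, 0.4, 0.0, -0.4, 0.0, 1, -0.1, 24.9, 0.4, 0.0, -0.4, 0.0, 1, -0.1, 24.9, 0.4, 0.0, -0.4, 0.0, 1]
```

>>> {"api": "apply_moves", "payload": {"increments": [0,25,1,0,-0.4,0,1,0,25,1,0,-0.4,0,1,0,25,0.4,0,-0.4,0,1,0,25,0,0,-0.4,0,1,0,25,0,0,-0.4,0,1,-0.5,24,0,0,-0.2,0,1,0,0,0,0,0,0,1]}}

```text
t: 2.9
eef_pos: [482.0, 353.2, 17.9]
eef_rot: [-0.694, 0.695, 0.129, -0.133]
wrist_force: [-0.3, -0.0, 0.7]
gripper_width: 0.999
```

>>> {"api": "apply_moves", "payload": {"increments": [0,0,0,0,0,0,0.25,0,0,0,0,0,0,0.25,0,0,0,0,0,0,0.2,0,0,0,0,0,0,0.2,0,0,0,0,0,0,0.2,0,0,0,0,0,0,0.2], "squeeze": 40}}

```text
t: 3.5
eef_pos: [486.1, 353.7, 22.6]
eef_rot: [0.695, -0.695, -0.131, 0.13]
wrist_force: [-0.0, -0.2, 6.9]
gripper_width: 0.343
```

>>> {"api": "apply_moves", "payload": {"increments": [0,0,0,0,0,0,0,0,0,0,0,0,0,0,0,-10,0,0,0,0,0,0,-20,0,0,0,0,0,0,-20,0,0,0,0,0,0,-20,0,0,0,0,0,0,0,0,0,0,0,0]}}

```text
t: 4.2
eef_pos: [486.8, 354.1, 94.6]
eef_rot: [0.695, -0.695, -0.132, 0.129]
wrist_force: [-0.1, 0.1, -2.2]
gripper_width: 0.346
```

```bash
python3 - <<'E'
from h import *
st(); 
for i in range(3):
  b=grab_frame("wrist"); s=sense(); print(np.round(s["eef_pos"],1),np.round(s["wrist_force"],1))
cv2.imwrite("pics/w2.png",b)
for n in ["hub_top","cup","board"]: print(n,[(np.round(d["point"],1),px("wrist",d["point"]).round(),round(d["confidence"],2)) for d in mark_of(n,"wrist")[:3]])
E
```

```text
4.2 [486.8 354.1  94.6] q [ 0.412  0.123 -0.131  1.312  0.     0.04 ] F [-0.1  0.1 -2.2] g 0.346
[[ 0.932  0.004 -0.363]
 [ 0.363  0.002  0.932]
 [ 0.005 -1.     0.   ]]
[486.  353.7  92.6] [-0.2 -0.6 -2.3]
[485.3 353.4  91.1] [ 0.4  0.  -3.4]
[484.6 353.2  90.1] [ 0.5  0.4 -1.6]
hub_top [(array([486.6, 355.6, 119.2]), array([325., 364.]), 0.73)]
cup [(array([537.1, 375.3,  79. ]), array([324., 416.]), 0.6)]
board [(array([485.4, 351.1,  66.2]), array([315., 292.]), 0.69)]
```

View pics/w2.png

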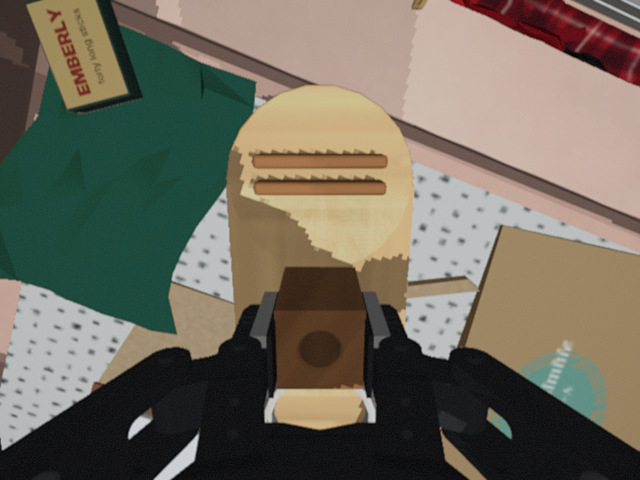

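```bash
python3 - <<'E'
from h import *
s=st(); p=s["eef_pos"];M=rot(s).as_matrix()
for dz in (28,31,34):
  q=ray("wrist",(320,349),p[2]+dz); print(dz,q,"tool frame",M.T@(q-p))
a=ray("wrist",(254,161),p[2]);b=ray("wrist",(387,161),p[2]);d=b-a;print("rib dir",np.degrees(np.arctan2(d[1],d[0])),"rib len",np.hypot(*d[:2]), "tool yaw",np.degrees(np.arctan2(M[1,0],M[0,0])))
plan((500,96,120),0,9,0)
E
```

```text
4.5 [484.4 353.   89.7] q [ 0.412  0.127 -0.136  1.31   0.     0.04 ] F [ 0.   0.5 -2.9] g 0.345
[[ 0.932 -0.002 -0.363]
 [ 0.363 -0.001  0.932]
 [-0.002 -1.    -0.   ]]
28 [482.91398373 352.2795142  117.71941894] tool frame [ -1.66041899 -27.99662006  -0.14066325]
31 [481.20943554 351.60810672 120.71941894] tool frame [ -3.49862108 -30.99282452  -0.14733003]
34 [479.50488735 350.93669924 123.71941894] tool frame [ -5.33682317 -33.98902898  -0.15399681]
rib dir 111.27939921326274 rib len 47.45675317482668 tool yaw 21.294467292360043
step 28.8 dyaw -21.3
[-8.8, -3.4, -27.2, 0.0, 2.4, 0.0, 0, -7.6, -3.4, -27.6, 0.0, 2.4, 0.0, 0, -6.5, -3.4, -27.9, 0.0, 2.4, 0.0, 0, -5.3, -3.4, -28.1, 0.0, 2.4, 0.0, 0, -4.2, -3.4, -28.3, 0.0, 2.4, 0.0, 0, -3.0, -3.4, -28.5, 0.0, 2.4, 0.0, 0, -1.8, -3.4, -28.6, 0.0, 2.4, 0.0, 0, -0.6, -3.4, -28.6, 0.0, 2.4, 0.0, 0, 0.6, -3.4, -28.6, 0.0, 2.4, 0.0, 0]
```

```bash
python3 - <<'E'
from h import *
d=ray("top",(316.1,230.75),10);p=ray("top",(320.25,228.5),24);print(d,p,p-d)
plan((510,215,120),-10,6,0)
E
```

```text
[507.17291715  91.10528447  10.        ] [510.45728872  80.41619036  24.        ] [  3.28437157 -10.68909412  14.        ]
step 23.9 dyaw -31.3
[-4.4, -5.0, -23.0, 0.0, 5.2, 0.0, 0, -2.3, -5.0, -23.3, 0.0, 5.2, 0.0, 0, -0.1, -5.0, -23.4, 0.0, 5.2, 0.0, 0, 2.0, -5.0, -23.3, 0.0, 5.2, 0.0, 0, 4.1, -5.0, -23.0, 0.0, 5.2, 0.0, 0, 6.2, -5.0, -22.6, 0.0, 5.2, 0.0, 0]
```

>>> {"api": "apply_moves", "payload": {"increments": [-4.4,-5,-23,0,5.2,0,0,-2.3,-5,-23.3,0,5.2,0,0,0,-5,-23.4,0,5.2,0,0,2,-5,-23.3,0,5.2,0,0,4.1,-5,-23,0,5.2,0,0,6.2,-5,-22.6,0,5.2,0,0,0,0,0,0,0,0,0,0,0,0,0,0,0,0,0,0,0,0,0,0,0]}}

```text
t: 5.4
eef_pos: [510.5, 215.9, 120.5]
eef_rot: [0.705, -0.704, 0.061, -0.06]
wrist_force: [-0.5, -0.5, -2.5]
gripper_width: 0.345
```

```bash
python3 - <<'E'
from h import *
st(); 
b=grab_frame("wrist")
c=px("wrist",(507,92,10)); print("disc px",c)
print([(np.round(d["point"],1),round(d["confidence"],2)) for d in mark_of("disc_mid","wrist")[:3]])
x=int(np.clip(c[0]-110,0,420));y=int(np.clip(c[1]-80,0,320));print(x,y)
cv2.imwrite("pics/w3.png",cv2.resize(b[y:y+160,x:x+220],None,fx=3.5,fy=3.5,interpolation=cv2.INTER_CUBIC))
E
```

```text
5.4 [510.5 215.9 120.5] q [ 0.164 -0.025 -0.236  1.361  0.     0.335] F [-0.5 -0.5 -2.5] g 0.345
[[ 0.985 -0.001  0.17 ]
 [-0.17   0.     0.985]
 [-0.001 -1.    -0.   ]]
disc px [140.73992794 264.28742096]
[(array([505.8,  93. ,  14.5]), 0.85)]
30 184
```

View pics/w3.png

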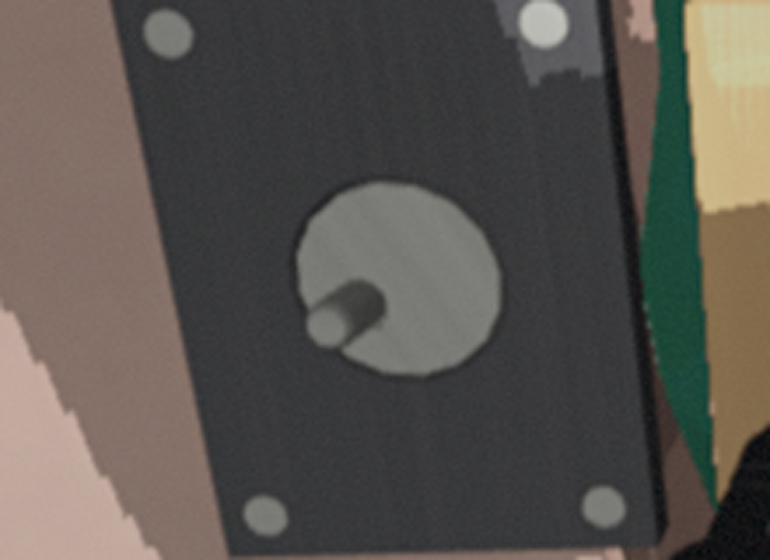

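```bash
python3 - <<'E'
from h import *
f=lambda u,v,z: ray("wrist",(30+u/3.5-0.35,184+v/3.5-0.35),z)
d=f(399,279,10);p=f(329,326,24);print(d,p,p-d,np.hypot(*(p-d)[:2]))
b=[f(*q,10) for q in [(168,34),(543,24),(266,515),(604,506)]]
print(np.mean(b,0)); e=b[2]-b[0]; print(np.degrees(np.arctan2(e[1],e[0]))); e=b[3]-b[1]; print(np.degrees(np.arctan2(e[1],e[0])))
E
```

```text
[506.76814928  94.14007276  10.        ] [509.79925395  85.96616557  24.        ] [ 3.03110467 -8.1739072  14.        ] 8.717818214079953
[507.34257186  93.58854839  10.        ]
-8.061530933314971
-8.080505462859104
```

```bash
python3 -c "
from h import *
plan((513,85,52),-9,6,0)"
```

```text
step 24.7 dyaw 0.8
[4.1, 11.4, -21.4, 0.0, -0.1, 0.0, 0, 4.1, 11.4, -21.5, 0.0, -0.1, 0.0, 0, 4.0, 11.4, -21.5, 0.0, -0.1, 0.0, 0, 4.0, 11.4, -21.5, 0.0, -0.1, 0.0, 0, 3.9, 11.4, -21.5, 0.0, -0.1, 0.0, 0, 3.9, 11.4, -21.5, 0.0, -0.1, 0.0, 0]
```

>>> {"api": "apply_moves", "payload": {"increments": [4.1,11.4,-21.5,0,-0.1,0,0,4.1,11.4,-21.5,0,-0.1,0,0,4,11.4,-21.5,0,-0.1,0,0,4,11.4,-21.5,0,-0.1,0,0,3.9,11.4,-21.5,0,-0.1,0,0,3.9,11.4,-21.5,0,-0.1,0,0,0,0,0,0,0,0,0,0,0,0,0,0,0,0,0,0,0,0,0,0,0]}}

```text
t: 6.4
eef_pos: [513.2, 85.0, 53.1]
eef_rot: [0.705, -0.705, 0.057, -0.057]
wrist_force: [-0.9, 0.3, -1.9]
gripper_width: 0.342
```

>>> {"api": "apply_moves", "payload": {"increments": [0,2,0,0,0,0,0,0,2,0,0,0,0,0,0,1,0,0,0,0,0,0,1,0,0,0,0,0,0,0,0,0,0,0,0,0,0,0,0,0,0,0]}}

```text
t: 7.0
eef_pos: [513.0, 84.2, 46.7]
eef_rot: [0.705, -0.705, 0.057, -0.057]
wrist_force: [-0.1, -0.3, -2.7]
gripper_width: 0.346
```

>>> {"api": "apply_moves", "payload": {"increments": [0,1,0,0,0,0,0,0,1,0,0,0,0,0,0,0.5,0,0,0,0,0,0,0,0,0,0,0,0,0,0,0,0,0,0,0]}}

```text
t: 7.5
eef_pos: [512.7, 84.3, 44.0]
eef_rot: [0.705, -0.705, 0.058, -0.057]
wrist_force: [-2.5, -0.1, -0.9]
gripper_width: 0.345
```

>>> {"api": "apply_moves", "payload": {"increments": [0,0.5,0,0,0,0,0,0,0.5,0,0,0,0,0,0,0.5,0,0,0,0,0,0,0,0,0,0,0,0,0,0,0,0,0,0,0]}}

```text
t: 8.0
eef_pos: [512.6, 84.3, 42.5]
eef_rot: [0.705, -0.705, 0.058, -0.057]
wrist_force: [-3.6, 1.7, -0.9]
gripper_width: 0.343
```

>>> {"api": "apply_moves", "payload": {"increments": [-0.5,0.5,0.2,0,0,0,0,-0.5,0.5,0,0,0,0,0,0,0.5,0,0,0,0,0,0,0,0,0,0,0,0,0]}}

```text
$.increments: bad value
```

>>> {"api": "apply_moves", "payload": {"increments": [0,0.5,0,0,0,0,0,0,0.5,0,0,0,0,0,0,0.5,0,0,0,0,0,0,0,0,0,0,0,0]}}

```text
t: 8.4
eef_pos: [512.6, 84.3, 41.1]
eef_rot: [0.705, -0.705, 0.058, -0.057]
wrist_force: [-5.0, 2.2, 0.8]
gripper_width: 0.343
```

>>> {"api": "apply_moves", "payload": {"increments": [-0.5,0,0.2,0,0,0,0,-0.5,0,0.2,0,0,0,0,0,0.5,0,0,0,0,0,0,0.5,0,0,0,0,0,0,0,0,0,0,0,0]}}

```text
t: 8.9
eef_pos: [512.3, 84.6, 40.2]
eef_rot: [0.705, -0.705, 0.057, -0.058]
wrist_force: [-1.3, -0.5, -1.6]
gripper_width: 0.346
```

Lateral force relieved; the pin is in the hole. Continue down.

>>> {"api": "apply_moves", "payload": {"increments": [0,1,0,0,0,0,0,0,1,0,0,0,0,0,0,1,0,0,0,0,0,0,0,0,0,0,0,0]}}

```text
t: 9.3
eef_pos: [512.2, 84.7, 37.0]
eef_rot: [0.705, -0.705, 0.057, -0.057]
wrist_force: [-0.5, -0.8, -2.0]
gripper_width: 0.344
```

>>> {"api": "apply_moves", "payload": {"increments": [0,1,0,0,0,0,0,0,1,0,0,0,0,0,0,1,0,0,0,0,0,0,0,0,0,0,0,0]}}

```text
t: 9.7
eef_pos: [512.1, 84.7, 34.0]
eef_rot: [0.705, -0.705, 0.057, -0.057]
wrist_force: [-0.1, -0.4, -2.2]
gripper_width: 0.341
```

>>> {"api": "apply_moves", "payload": {"increments": [0,1,0,0,0,0,0,0,1,0,0,0,0,0,0,0.5,0,0,0,0,0,0,0,0,0,0,0,0]}}

```text
t: 10.1
eef_pos: [512.2, 84.7, 32.6]
eef_rot: [-0.705, 0.705, -0.057, 0.057]
wrist_force: [-4.4, 0.8, 7.7]
gripper_width: 0.343
```

>>> {"api": "apply_moves", "payload": {"increments": [0,0.5,0,0,0,0,0,0,0.5,0,0,0,0,0,0,0.5,0,0,0,0,0,0,0,0,0,0,0,0]}}

```text
t: 10.5
eef_pos: [512.2, 84.7, 32.5]
eef_rot: [-0.705, 0.705, -0.057, 0.057]
wrist_force: [-12.5, 0.4, 22.1]
gripper_width: 0.345
```

>>> {"api": "apply_moves", "payload": {"increments": [0,-1,0,0,0,0,0,0,-0.5,0,0,0,0,0,0,0,0,0,0,0,0,0,0,0,0,0,0,0]}}

```text
t: 10.9
eef_pos: [512.2, 84.7, 32.6]
eef_rot: [-0.705, 0.705, -0.057, 0.057]
wrist_force: [-5.6, 1.3, 8.8]
gripper_width: 0.344
```

```bash
python3 - <<'E'
from h import *
st(); b=grab_frame("scene")
u=px("scene",(507,93,10)).astype(int);x,y=u-[80,60]
cv2.imwrite("pics/s2.png",cv2.resize(b[y:y+120,x:x+160],None,fx=5,fy=5,interpolation=cv2.INTER_CUBIC))
E
```

```text
10.9 [512.2  84.7  32.6] q [-0.088 -0.079 -0.452  1.198 -0.     0.074] F [-5.6  1.3  8.8] g 0.344
[[ 0.987  0.     0.162]
 [-0.162 -0.     0.987]
 [ 0.    -1.    -0.   ]]
```

View pics/s2.png

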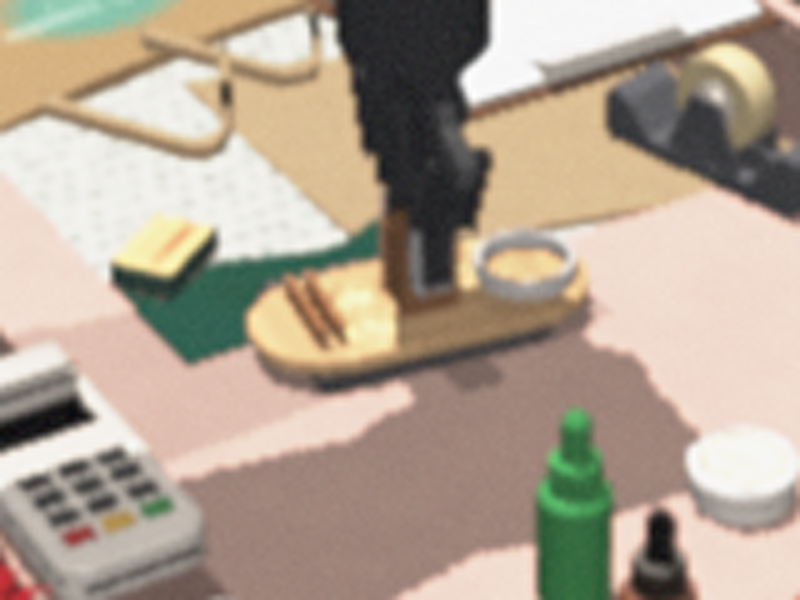

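>>> {"api": "apply_moves", "payload": {"increments": [0,-0.7,0,0,0,0,0.4,0,0,0,0,0,0,0.7,0,0,0,0,0,0,1,0,0,0,0,0,0,1,0,0,0,0,0,0,1,0,-15,0,0,0,0,1,0,-25,0,0,0,0,1,0,-40,0,0,0,0,1,0,-40,0,0,0,0,1,0,0,0,0,0,0,1]}}

```text
t: 11.95
eef_pos: [515.2, 84.5, 159.6]
eef_rot: [0.705, -0.705, 0.054, -0.061]
wrist_force: [0.5, -0.1, 0.9]
gripper_width: 0.998
```

```bash
python3 - <<'E'
from h import *
st(); grab_frame("wrist"); grab_frame("wrist")
b=grab_frame("wrist"); st(); cv2.imwrite("pics/w4.png",b)
for n in ["hub_top","cup","board"]: print(n,[(np.round(d["point"],1),px("wrist",d["point"]).round(),round(d["confidence"],2)) for d in mark_of(n,"wrist")[:3]])
t=grab_frame("top")
for n in ["hub_top","cup"]: print(n,[(np.round(d["point"],1),round(d["confidence"],2)) for d in mark_of(n,"top")[:3]])
plan((460,-195,190),-9,9)
E
```

```text
11.95 [515.2  84.5 159.6] q [-0.088 -0.149 -0.283  1.428  0.     0.074] F [ 0.5 -0.1  0.9] g 0.998
[[ 0.987  0.01   0.162]
 [-0.162 -0.001  0.987]
 [ 0.01  -1.     0.001]]
12.1 [512.2  84.7 152.8] q [-0.088 -0.145 -0.291  1.424  0.     0.074] F [ 0.9  0.1 -0.5] g 1.002
[[ 0.987  0.001  0.162]
 [-0.162 -0.     0.987]
 [ 0.001 -1.     0.   ]]
hub_top [(array([512.3,  83. ,  61.8]), array([318., 250.]), 0.8), (array([511.6,  88.9,   9.6]), array([326., 227.]), 0.46)]
cup [(array([567.7,  76.2,  18.7]), array([321., 303.]), 0.76)]
board [(array([510. ,  84.7,  13.1]), array([320., 228.]), 0.85)]
hub_top []
cup []
step 31.9 dyaw 0.3
[-0.6, -4.3, -31.6, 0.0, -0.0, 0.0, 1, -0.6, -4.3, -31.6, 0.0, -0.0, 0.0, 1, -0.7, -4.3, -31.6, 0.0, -0.0, 0.0, 1, -0.7, -4.3, -31.6, 0.0, -0.0, 0.0, 1, -0.7, -4.3, -31.6, 0.0, -0.0, 0.0, 1, -0.7, -4.3, -31.6, 0.0, -0.0, 0.0, 1, -0.7, -4.3, -31.6, 0.0, -0.0, 0.0, 1, -0.8, -4.3, -31.6, 0.0, -0.0, 0.0, 1, -0.8, -4.3, -31.6, 0.0, -0.0, 0.0, 1]
```

View pics/w4.png

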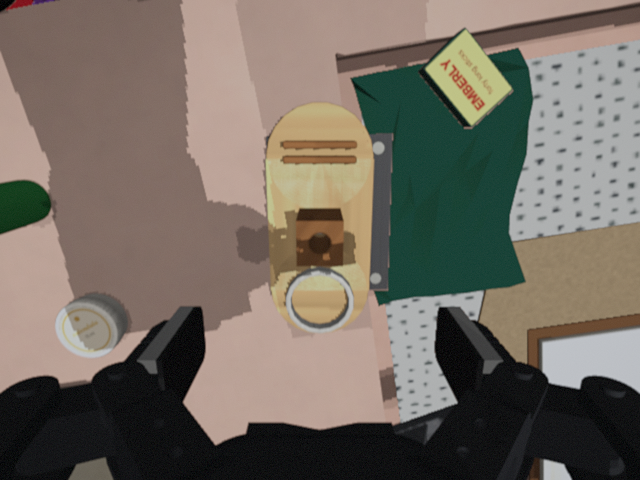

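```bash
python3 - <<'E'
from h import *
h=ray("wrist",(320,242),60);r=ray("wrist",(320,299),28);r2=ray("wrist",(320,302),28);b=ray("wrist",(319,152),30);print(h,r,r2,b,np.hypot(*(r-h)[:2]))
plan((453,-207,200),-90,10)
E
```

```text
[507.90448218  85.1885684   60.        ] [560.2690069  76.6775781  28.       ] [562.65166125  76.28750549  28.        ] [455.43329299  93.16908995  30.        ] 53.0516767421117
step 30.1 dyaw -80.7
[-1.1, -4.8, -29.7, 0.0, 8.1, 0.0, 1, 3.1, -4.8, -29.6, 0.0, 8.1, 0.0, 1, 7.2, -4.8, -28.9, 0.0, 8.1, 0.0, 1, 11.2, -4.8, -27.6, 0.0, 8.1, 0.0, 1, 15.0, -4.8, -25.7, 0.0, 8.1, 0.0, 1, 18.4, -4.8, -23.4, 0.0, 8.1, 0.0, 1, 21.5, -4.8, -20.5, 0.0, 8.1, 0.0, 1, 24.2, -4.8, -17.3, 0.0, 8.1, 0.0, 1, 26.4, -4.8, -13.7, 0.0, 8.1, 0.0, 1, 28.1, -4.8, -9.9, 0.0, 8.1, 0.0, 1]
```

>>> {"api": "apply_moves", "payload": {"increments": [-1.1,-4.8,-29.7,0,8.1,0,1,3.1,-4.8,-29.6,0,8.1,0,1,7.2,-4.8,-28.9,0,8.1,0,1,11.2,-4.8,-27.6,0,8.1,0,1,15,-4.8,-25.7,0,8.1,0,1,18.4,-4.8,-23.4,0,8.1,0,1,21.5,-4.8,-20.5,0,8.1,0,1,24.2,-4.8,-17.3,0,8.1,0,1,26.4,-4.8,-13.7,0,8.1,0,1,28.1,-4.8,-9.9,0,8.1,0,1]}}

```text
t: 13.4
eef_pos: [452.1, -207.9, 200.2]
eef_rot: [0.497, -0.497, 0.503, -0.503]
wrist_force: [1.0, -0.8, 0.6]
gripper_width: 1.0
```

>>> {"api": "apply_moves", "payload": {"increments": [0,0,0,0,0,0,1,0,0,0,0,0,0,1,0,0,0,0,0,0,1]}}

```text
t: 13.7
eef_pos: [452.6, -206.1, 200.0]
eef_rot: [0.499, -0.499, 0.501, -0.5]
wrist_force: [-0.5, 0.2, -1.1]
gripper_width: 0.996
```

```bash
python3 - <<'E'
from h import *
st(); b=grab_frame("wrist"); cv2.imwrite("pics/w5.png",b)
print([(np.round(d["point"],1),px("wrist",d["point"]+np.array([0,0,77])).round(),round(d["confidence"],2)) for d in mark_of("bottle","wrist")[:5]])
plan((453,-207,130),-90,4)
E
```

```text
13.7 [ 452.6 -206.1  200. ] q [-0.691 -0.214 -0.267  1.519  0.     0.883] F [-0.5  0.2 -1.1] g 0.996
[[-0.003 -0.     1.   ]
 [-1.     0.001 -0.003]
 [-0.001 -1.    -0.   ]]
[(array([ 4.100e+02, -3.006e+02, -1.000e-01]), array([265., 352.]), 0.83), (array([ 4.521e+02, -2.022e+02, -1.000e-01]), array([319., 228.]), 0.72), (array([ 468.8, -276.3,   -1.7]), array([342., 323.]), 0.69), (array([ 457.1, -129.1,   -5.3]), array([326., 119.]), 0.68)]
step 17.5 dyaw 0.2
[0.3, 17.5, 0.1, 0.0, -0.0, 0.0, 1, 0.3, 17.5, 0.1, 0.0, -0.0, 0.0, 1, 0.3, 17.5, 0.1, 0.0, -0.0, 0.0, 1, 0.3, 17.5, 0.1, 0.0, -0.0, 0.0, 1]
```

View pics/w5.png

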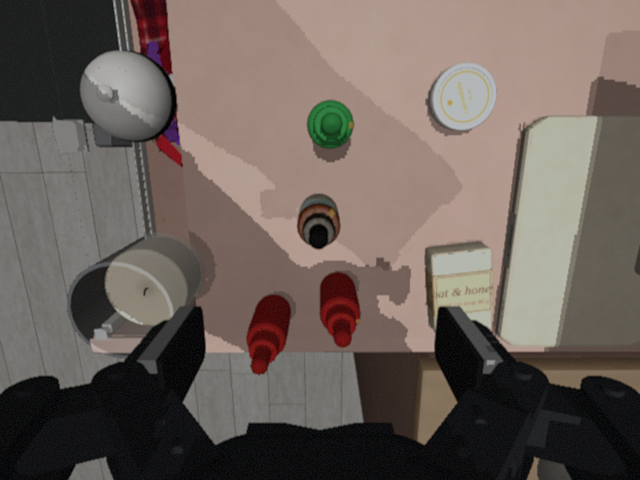

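```bash
python3 - <<'E'
from h import *
print(ray("wrist",(318,239),102),ray("wrist",(318.5,229),77),ray("top",(436.5,252),80))
plan((453,-205,58),-90,7)
E
```

```text
[ 451.30368861 -202.9637716   102.        ] [ 451.5384544  -202.69977552   77.        ] [ 446.51413736 -199.27353954   80.        ]
step 20.3 dyaw 0.2
[-0.1, 20.3, 0.0, 0.0, -0.0, 0.0, 1, -0.1, 20.3, 0.0, 0.0, -0.0, 0.0, 1, -0.1, 20.3, 0.0, 0.0, -0.0, 0.0, 1, -0.1, 20.3, 0.0, 0.0, -0.0, 0.0, 1, -0.1, 20.3, 0.0, 0.0, -0.0, 0.0, 1, -0.1, 20.3, 0.0, 0.0, -0.0, 0.0, 1, -0.1, 20.3, 0.0, 0.0, -0.0, 0.0, 1]
```

>>> {"api": "apply_moves", "payload": {"increments": [-1.3,20,-0.5,0,0,0,1,-1.3,25,-0.4,0,0,0,1,0,25,0,0,0,0,1,0,25,0,0,0,0,1,0,20,0,0,0,0,1,0,17,0,0,0,0,1,0,10,0,0,0,0,1,0,0,0,0,0,0,1,0,0,0,0,0,0,1]}}

```text
t: 14.7
eef_pos: [452.1, -204.1, 59.0]
eef_rot: [-0.499, 0.499, -0.501, 0.501]
wrist_force: [-0.4, -0.2, 0.7]
gripper_width: 0.999
```

>>> {"api": "apply_moves", "payload": {"increments": [0,0,0,0,0,0,0.4,0,0,0,0,0,0,0.3,0,0,0,0,0,0,0.2,0,0,0,0,0,0,0.2,0,0,0,0,0,0,0.2,0,0,0,0,0,0,0,0,0,0,0,0,0,0], "squeeze": 40}}

```text
t: 15.4
eef_pos: [451.9, -204.4, 58.7]
eef_rot: [-0.499, 0.499, -0.501, 0.502]
wrist_force: [-0.9, -0.4, 3.5]
gripper_width: 0.295
```

>>> {"api": "apply_moves", "payload": {"increments": [0,0,0,0,0,0,0,0,-10,0,0,0,0,0,0,-30,0,0,0,0,0,0,-30,0,0,0,0,0,0,-30,0,0,0,0,0,0,-20,0,0,0,0,0,0,0,0,0,0,0,0,0,0,0,0,0,0,0,0,0,0,0,0,0,0]}}

```text
t: 16.3
eef_pos: [451.3, -203.8, 177.0]
eef_rot: [0.499, -0.499, 0.502, -0.501]
wrist_force: [-0.6, 0.1, -0.8]
gripper_width: 0.292
```

```bash
python3 - <<'E'
from h import *
st(); b=grab_frame("wrist"); c=grab_frame("scene")
u=px("scene",(452,-204,160)).astype(int); x=int(u[0]-80);y=int(max(u[1]-60,0))
cv2.imwrite("pics/w6.png",np.hstack([cv2.resize(b[180:480,120:520],None,fx=1,fy=1),cv2.resize(c[y:y+150,x:x+200],(400,300),interpolation=cv2.INTER_CUBIC)]))
plan((565,76,180),-9,10,0)
E
```

```text
16.3 [ 451.3 -203.8  177. ] q [-0.689 -0.22  -0.314  1.479  0.     0.887] F [-0.6  0.1 -0.8] g 0.292
[[-0.005 -0.001  1.   ]
 [-1.     0.001 -0.005]
 [-0.001 -1.    -0.001]]
step 30.2 dyaw 81.3
[-28.0, -0.3, 11.2, 0.0, -8.1, 0.0, 0, -26.2, -0.3, 15.1, 0.0, -8.1, 0.0, 0, -23.8, -0.3, 18.6, 0.0, -8.1, 0.0, 0, -20.9, -0.3, 21.8, 0.0, -8.1, 0.0, 0, -17.6, -0.3, 24.5, 0.0, -8.1, 0.0, 0, -14.0, -0.3, 26.8, 0.0, -8.1, 0.0, 0, -10.0, -0.3, 28.5, 0.0, -8.1, 0.0, 0, -5.9, -0.3, 29.6, 0.0, -8.1, 0.0, 0, -1.7, -0.3, 30.2, 0.0, -8.1, 0.0, 0, 2.6, -0.3, 30.1, 0.0, -8.1, 0.0, 0]
```

View pics/w6.png

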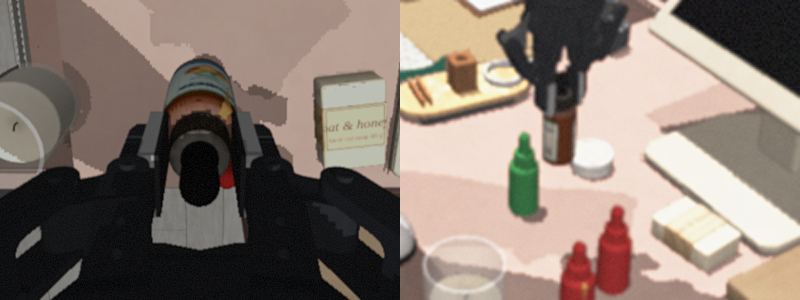

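```bash
python3 - <<'E'
from h import *
s=sense();p=s["eef_pos"];M=rot(s).as_matrix()
for uv,z in [((320,367),102),((321,332),77)]:
  q=ray("wrist",uv,p[2]-58.7+z);print(q,M.T@(q-p))
E
```

```text
[ 451.05118711 -199.66117332  220.35078426] [ -4.20348195 -43.29360886  -0.27694412]
[ 451.36333993 -202.27042381  195.35078426] [ -1.55990411 -18.29793229   0.08812657]
```

>>> {"api": "apply_moves", "payload": {"increments": [-28,-0.3,11.2,0,-8.1,0,0,-26.2,-0.3,15.1,0,-8.1,0,0,-23.8,-0.3,18.6,0,-8.1,0,0,-20.9,-0.3,21.8,0,-8.1,0,0,-17.6,-0.3,24.5,0,-8.1,0,0,-14,-0.3,26.8,0,-8.1,0,0,-10,-0.3,28.5,0,-8.1,0,0,-5.9,-0.3,29.6,0,-8.1,0,0,-1.7,-0.3,30.2,0,-8.1,0,0,2.6,-0.3,30.1,0,-8.1,0,0]}}

```text
t: 17.4
eef_pos: [566.0, 76.6, 180.4]
eef_rot: [0.705, -0.705, 0.056, -0.055]
wrist_force: [0.1, 0.3, -0.0]
gripper_width: 0.288
```

>>> {"api": "apply_moves", "payload": {"increments": [0,0,0,0,0,0,0,0,0,0,0,0,0,0,0,0,0,0,0,0,0]}}

```text
t: 17.7
eef_pos: [565.6, 74.8, 180.8]
eef_rot: [-0.705, 0.705, -0.058, 0.058]
wrist_force: [0.4, 0.1, -1.3]
gripper_width: 0.288
```

```bash
python3 - <<'E'
from h import *
s=st(); b=grab_frame("wrist"); cv2.imwrite("pics/w7.png",b)
for c in ("wrist","top","scene"):
  if c!="wrist": grab_frame(c)
  for n in ["hub_top","cup"]: print(c,n,[(np.round(d["point"],1),round(d["confidence"],2)) for d in mark_of(n,c)[:2]])
plan((565,76,120),-9,4,0)
E
```

```text
17.7 [565.6  74.8 180.8] q [-0.098  0.011 -0.09   1.47  -0.     0.066] F [ 0.4  0.1 -1.3] g 0.288
[[ 0.987 -0.001  0.163]
 [-0.163 -0.     0.987]
 [-0.001 -1.    -0.   ]]
wrist hub_top [(array([512.9,  84.1,  58.2]), 0.67)]
wrist cup [(array([ 566.3, -110.8,    2.6]), 0.71), (array([567.8,  77.3,  17.3]), 0.66)]
top hub_top []
top cup []
scene hub_top [(array([513.3,  81.1,  60.7]), 0.94), (array([509. ,  94.9,  -1.4]), 0.45)]
scene cup [(array([568.6,  74.3,  17.9]), 0.89)]
step 15.4 dyaw 0.3
[-0.3, 15.4, 0.2, 0.0, -0.1, 0.0, 0, -0.3, 15.4, 0.2, 0.0, -0.1, 0.0, 0, -0.3, 15.4, 0.2, 0.0, -0.1, 0.0, 0, -0.3, 15.4, 0.2, 0.0, -0.1, 0.0, 0]
```

View pics/w7.png

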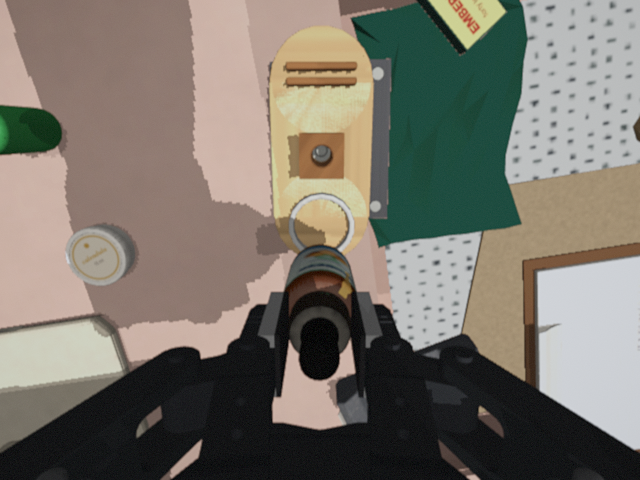

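```bash
python3 - <<'E'
from h import *
print(ray("wrist",(321,223.5),28),ray("wrist",(321.5,156),60),ray("wrist",(321.5,154),24))
for p in [(566,76,28),(568,76,28),(564,76,28)]: print(px("wrist",p))
E
```

```text
[565.66868368  75.9479686   28.        ] [512.97589843  84.74891763  60.        ] [513.86380384  84.81286248  24.        ]
[321.13475897 223.89876696]
[321.5486162  226.36466537]
[320.71939872 221.42391304]
```

>>> {"api": "apply_moves", "payload": {"increments": [1.2,15,1.4,0,0,0,0,0,20,0,0,0,0,0,0,20,0,0,0,0,0,0,15,0,0,0,0,0,0,10,0,0,0,0,0,0,8,0,0,0,0,0,0,0,0,0,0,0,0,0,0,0,0,0,0,0]}}

```text
t: 18.95
eef_pos: [567.9, 76.5, 94.0]
eef_rot: [0.705, -0.705, 0.057, -0.058]
wrist_force: [-0.2, 1.1, -0.0]
gripper_width: 0.286
```

>>> {"api": "apply_moves", "payload": {"increments": [0,2,0,0,0,0,0,0,2,0,0,0,0,0,0,2,0,0,0,0,0,0,2,0,0,0,0,0,0,0,0,0,0,0,0,0,0,0,0,0,0,0]}}

```text
t: 19.55
eef_pos: [567.4, 76.5, 85.4]
eef_rot: [0.705, -0.705, 0.057, -0.057]
wrist_force: [-0.3, -0.0, -1.1]
gripper_width: 0.289
```

Past the ring's top level (about 87) with no contact; on down to the floor.

>>> {"api": "apply_moves", "payload": {"increments": [0,2,0,0,0,0,0,0,2,0,0,0,0,0,0,1,0,0,0,0,0,0,1,0,0,0,0,0,0,0,0,0,0,0,0,0,0,0,0,0,0,0]}}

```text
t: 20.15
eef_pos: [567.5, 76.5, 79.4]
eef_rot: [0.705, -0.705, 0.057, -0.057]
wrist_force: [-0.1, -0.4, 0.4]
gripper_width: 0.288
```

>>> {"api": "apply_moves", "payload": {"increments": [0,1,0,0,0,0,0,0,1,0,0,0,0,0,0,0.5,0,0,0,0,0,0,0,0,0,0,0,0,0,0,0,0,0,0,0]}}

```text
t: 20.65
eef_pos: [568.0, 76.5, 77.5]
eef_rot: [0.705, -0.705, 0.057, -0.058]
wrist_force: [0.8, -0.9, 6.1]
gripper_width: 0.285
```

>>> {"api": "apply_moves", "payload": {"increments": [0,-0.4,0,0,0,0,0.35,0,0,0,0,0,0,0.45,0,0,0,0,0,0,0.7,0,0,0,0,0,0,1,0,0,0,0,0,0,1,0,0,0,0,0,0,1,0,-15,0,0,0,0,1,0,-35,0,0,0,0,1,0,-40,0,0,0,0,1,0,-40,0,0,0,0,1]}}

```text
t: 21.65
eef_pos: [567.2, 76.6, 209.9]
eef_rot: [0.705, -0.705, 0.057, -0.058]
wrist_force: [0.4, -1.1, -0.5]
gripper_width: 0.997
```

>>> {"api": "apply_moves", "payload": {"increments": [0,0,0,0,0,0,1,0,0,0,0,0,0,1,0,0,0,0,0,0,1]}}

```text
t: 21.95
eef_pos: [567.2, 76.5, 206.9]
eef_rot: [0.705, -0.705, 0.058, -0.057]
wrist_force: [-0.5, 0.1, -0.9]
gripper_width: 1.0
```

```bash
python3 - <<'E'
from h import *
s=st(); b=grab_frame("wrist"); c=grab_frame("scene")
u=px("scene",(507,93,10)).astype(int); x,y=int(u[0]-100),int(u[1]-75)
cv2.imwrite("pics/w8.png",np.hstack([cv2.resize(b,(400,300),interpolation=cv2.INTER_AREA),cv2.resize(c[y:y+150,x:x+200],(400,300),interpolation=cv2.INTER_CUBIC)]))
for n in ["bottle","hub_top","cup","balm_tin","soap","matchbox"]: print(n,[(np.round(d["point"],1),round(d["confidence"],2)) for d in mark_of(n,"scene")[:5]])
E
```

```text
21.95 [567.2  76.5 206.9] q [-0.094  0.017 -0.038  1.517  0.     0.068] F [-0.5  0.1 -0.9] g 1.0
[[ 0.987 -0.001  0.162]
 [-0.162  0.     0.987]
 [-0.001 -1.     0.   ]]
bottle [(array([ 469.4, -281.9,    1.7]), 0.85), (array([ 4.043e+02, -3.016e+02,  2.000e-01]), 0.85), (array([ 462.6, -131.1,   -5.9]), 0.72), (array([571.8,  71.1,  17.4]), 0.62)]
hub_top [(array([512. ,  81.5,  61.4]), 0.83)]
cup [(array([568.3,  76.7,  16.3]), 0.97), (array([514.1,  80.6,  60.7]), 0.59)]
balm_tin [(array([ 563.9, -111.3,    2.3]), 0.76)]
soap [(array([ 577.2, -273.2,    2.9]), 0.6)]
matchbox [(array([429.2, 198.7,  -3.2]), 0.61)]
```

View pics/w8.png

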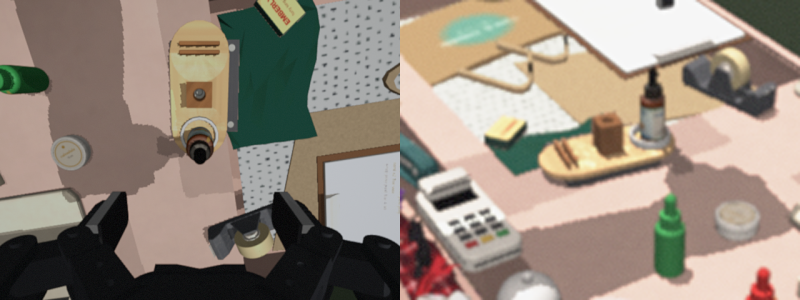

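The last picture shows the bottle upright in the ring, the stand flat on the base with the pin visible in its hole, and the bystanders unmoved.

```bash
python3 -c "
from station import *
print(close_job())"
```

```text
the job is handed in; nothing more can be done
None
```

The oil tester is set up: the stand is seated over the pin on the steel base, and the brown dropper bottle stands upright in its ring. I let go of it and handed the job in at about 22 s of robot time.

- **Stand:** I found the pin in the wrist picture, lowered the stand onto it and nudged it about 1 mm when the sideways force rose. It then dropped over the pin. The highest force reading was about 25 N, taken as it pressed flat. The tool stopped 10 mm above its height when it gripped the stand on the counter, which matches the thickness of the base plate.
- **Bottle:** it passed the ring's top without contact and touched the ring's floor with about 6 N before I released it.
- **Last checks:** the pictures showed the pin inside the hole, the stand flat and the bottle upright. The bottle and ring positions agreed to within about 7 mm. The tin, soap and matchbox were where they began, to within the detectors' few millimetres. The gripper was open, well above and touching nothing.
- **Disagreements:** my pixel readings from the wrist camera and the detectors differed by up to about 5 mm along x. The last two top-camera checks returned nothing for the hub and ring, in the first case with the arm above them. Neither affected the result.

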